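# Slide a comb drilling template home over the fixture pins

### The arm

A 6-joint arm with a two-finger parallel gripper is mounted at the origin on the work surface. World frame = base frame: x ahead of the robot, y to its left, z up, the work surface at z = 0. Lengths are in m, angles in rad, forces in N, time in s.
With the tool pointing down it reaches from about 0.325 to 0.775 m from the base axis. Payload 5.5 kg.
Tool frame: the origin (TCP) lies midway between the tips of the shut fingers; the grasp point (between the pads) lies 19 mm behind it; z points along the fingers, x is the direction in which the jaws open and shut, and the axes are right-handed (so a half turn about z gives the same grasp; the last joint's range is limited). The gripper opens to 85 mm and grips with 20 to 120 N. Pads are 22 mm wide; open, the fingers measure 114 mm over their backs; the gripper's body (76 mm by 85 mm) begins 54 mm behind the grasp point. The pads swing forward as they close: fully open they stand 13 mm farther back than shut.
Start: joints at [1.184, 0.091, 1.231, -0, 1.82, -0.057], TCP at [0.194, 0.568, 0.231] pointing down, gripper open.
Joint ranges: [-2.87, 2.87], [-0.86, 2.18], [0.17, 2.46], [-1.51, 4.65], [0.06, 2.69], [-2.65, 2.65]. Speed limits (rad/s): [2.57, 2.57, 3.01, 3.14, 3.14, 3.14].

### API

Orientations are given as [roll, pitch, yaw] about the fixed x, y, z axes, in that order (R = Rz(yaw) Ry(pitch) Rx(roll)).
In Python, from station import env gives the robot as it stands. The module is installed in compiled form; this text tells all that it offers. Calls block until the motion is done:
- env.move_pose(position, orientation): joint-space move of the TCP to a pose.
- env.move_straight(position, frame=None, max_speed=0.15, f_stop=None): straight line of the TCP; frame=None keeps the orientation; max_speed is the mean speed in m/s. With f_stop (N) it stops when the force on the tool has changed by that much, and returns True; else False.
- env.move_joints(angles): joint-space move.
- env.gripper_to(opening, grasp_force=None): finger opening in m; grasp_force is the grip in N (None keeps the last); returns when the fingers have stopped.
- env.dwell(seconds).
- env.solve_ik(position, orientation): joint angles nearest the present ones, or None.
- env.observe(): the state.
- env.get_image(name): name is "scene" or "top" or "wrist"; returns a dict with "frame" (400x640x3 uint8, blue, green, red), "range_z" (400x640 float32, m along the optical axis (not along the pixel's ray), 0 where there is no reading), "fov_y" (degrees; the focal length in pixels is half the picture's height over the tangent of half this angle, whatever the lens; pixels are square), "cx", "cy" (the principal point, pixels), "distortion" ([k1, k2, p1, p2, k3] as OpenCV has them; the pictures are not rectified), "R" (3x3) and "t" (3): a world point X has camera coordinates R X + t. Camera axes: x right, y down, z forward; pixel columns grow to the right and rows downward; lengths in m; the calibration is good to about 2 mm. A picture is of the moment at which its call begins.
A pose or a line that the arm cannot do raises env.MotionError and nothing moves.
- env.finish_job(): hands the job in, once; it reports no verdict.
The state is a dict: "time_s": time; "joint_positions": joint angles; "dq": joint speeds; "joint_efforts": joint torques, N m; "eef_pos": TCP position; "eef_rot": TCP orientation; "contact_force": force on the tool from outside, world axes, zero at the start; "moment": the same for the moment, N m; "gripper_width": finger opening in m.
Only numpy, scipy, OpenCV 4.12 (cv2) and the standard library are available. Lean on these libraries where they do the work, as an engineer would, in place of code of your own. Each camera call takes 0.05 s, during which the arm holds its last target.

### The job

Pick up the flat steel template by its brass fin and lay it level between the rails of the pin fixture, so that it rides on top of the four pins and is still short of its place, on the side away from the end stop. Then slide it along the rails towards the end stop until its four holes drop over the pins and it lies flat on the bed, and let go of it. The pins are slender, so be gentle: do not shove, press hard or drop it; leave the other things on the glass where they are.

Things in the scene. Friction and masses are not known exactly. Their poses are not given: they have to be found in the camera images.
- template_mid (a point): Centre, half-way up, of the loose steel template, which lies flat, z up. It is a 150 (x) x 90 (y) x 6 mm plate, about 0.5 kg, with a brass fin to hold it by on the middle of its top: 12 mm thick along x, 40 mm wide along y, rising 32 mm above the plate. The point is in the fin, 19 mm above the underside, 13 mm above the plate's top face and 19 mm below the fin's top.
- template: The same template; origin at the centre of its underside. Four through holes at x = +-40, y = +-30 mm, each 10.5 mm along x by 16 mm along y; the same after a half turn about z. Riding on the pins its underside is 7 mm above the bed; home, it lies flat on the bed. Not clamped in the fingers, it drops by its own weight once over the pins; that small fall does no harm.
- fixture: The fixed pin fixture: aluminium bed 230 x 134 mm, 12 mm thick; origin at the centre of its underside, on the glass; x along the rails towards the end stop, z up. Two steel rails along x leave a channel 94 mm wide (2 mm free either side of the template). Rails 15 mm above the bed; the upper 5 mm of their inner edges slope outwards at 45 degrees. The -x end is open.
- bed_mid (a point): Middle of the bed's top face, same axes. Four upright pins, 8 mm thick, rise 7 mm above it at x = c +-40, y = +-30 mm. Their carriage was clamped by hand: c is anywhere from -14 to +14 mm, differs each time, is not measured. The template is home with its centre at x = c; it rides stably on the pin tops within about 32 mm of c. Over 25 N of push or press bends the pins.
- stop (a point): Middle of the inner face of the end stop, a cross wall 22 mm high and 12 mm thick at the fixture's +x end, 103 mm from the middle of the bed, which only shows the sliding direction: the template stops on the pins before it gets there.
- barrel_mid (a point): Bystander: tarnished brass mainspring barrel, 40 mm across, 27 mm high; its centre.
- key_mid (a point): Bystander: blued steel winding key with two round wings, about 62 x 46 mm, 12 mm high, lying flat; near its centre.
- spacer_mid (a point): Bystander: ivory-coloured bone spacer ring, 24 mm across, 8 mm high; its centre.
- canister_mid (a point): Bystander: squat amber glass canister with ridged aluminium cap, 64 mm across, 50 mm high; its centre.

How it is judged:
On the way, in this order (a step that is already met when the one before it is completed fails the run):
1. the template lies between the rails, riding on top of the pins (z of template_mid in the frame of fixture between 0.0355 and 0.0405 m and y of template_mid in the frame of fixture between -0.006 and 0.006 m and x of template_mid in the frame of fixture between -0.05 and 0.015 m and contact force between template and fixture above 0.5 N and angle between template_mid's own z axis and vertical below 0.06 rad), for 0.2 s.
2. the template has dropped over the pins and lies flat on the bed (z of template_mid in the frame of fixture between 0.029 and 0.0328 m and y of template_mid in the frame of fixture between -0.006 and 0.006 m and x of template_mid in the frame of fixture between -0.018 and 0.018 m and angle between template_mid's own z axis and vertical below 0.03 rad), for 0.2 s.
At the end, for the whole second after the job is handed in: The template is over the four pins and flat on the bed between the rails: its mid point 29 to 32.8 mm above the fixture's underside, within 18 mm of the fixture's middle along the rails and 6 mm across them, tilted less than 0.03 rad, at rest and released (all of step 2 and linear speed of template below 0.01 m/s); the robot touches nothing.
It fails at once if the template is pressed or shoved against the fixture by the fingers with more than 25 N (contact force between template and fixture above 25 N and contact force between the fingers and template above 10 N).
It fails at once if the template is dropped on the fixture from a height (falls faster than 0.6 m/s there; the 7 mm fall over the pins stays below 0.4) (linear speed of template above 0.6 m/s and z of template_mid in the frame of fixture below 0.06 m and horizontal distance between template_mid and fixture below 0.08 m).
It fails at once if the barrel, key, spacer or canister is disturbed (moved more than 15 mm) (distance of any of barrel_mid, key_mid, spacer_mid, canister_mid from where it was at the start of the episode above 0.015 m).
It also fails if it takes over 48 s, if anything falls off the work surface, if the arm or the gripper's body presses on something with over 40 N, if the wrist force passes 120 N, or if a joint passes its speed limit or range.

## Working session

There is one attempt and no reset: what is moved stays moved. The work goes in short steps, each a Python script; the robot and the scene stay as the last script left them, time stands still between calls to the robot, and variables do not carry over. Pictures are saved under pics/ and viewed, and the job is handed in when it is done.

```bash
mkdir -p pics; ls
python3 - <<'E'
from station import env
import cv2,numpy as np,pickle
d={}
for n in("scene","top","wrist"):
    g=env.get_image(n);d[n]=g;cv2.imwrite(f"pics/{n}0.png",g["frame"])
    print(n,g["fov_y"],g["cx"],g["cy"],g["distortion"],np.round(g["R"],3).tolist(),g["t"],(g["range_z"]>0).mean())
pickle.dump(d,open("im0.pkl","wb"))
o=env.observe();print(o)
E
```

```text
pics
scene 50.944074279138476 320.5814505402428 200.24134693669032 [-0.0680393  0.         0.         0.         0.       ] [[0.279, 0.96, -0.009], [0.535, -0.164, -0.829], [-0.797, 0.226, -0.559]] [-0.17212972 -0.2870641   1.32641659] 0.99603515625
top 53.041259456390115 321.45134292028655 203.06011843434936 [0.02578259 0.         0.         0.         0.        ] [[0.01, -0.999, 0.039], [-0.992, -0.014, -0.122], [0.123, -0.038, -0.992]] [-0.0373576   0.61421846  0.65803155] 0.99621875
wrist 60.84650047974718 321.90987930500444 195.65331086230694 [-0.02029164  0.          0.          0.          0.        ] [[0.324, 0.946, -0.002], [0.91, -0.312, 0.273], [0.257, -0.09, -0.962]] [-0.59957587 -0.03487173  0.37854385] 0.9959609375
{'time_s': 0.15, 'joint_positions': array([ 1.18428876e+00,  9.16685930e-02,  1.23163534e+00,  1.88288492e-06,
        1.81978970e+00, -5.66990296e-02]), 'dq': array([ 0.0006094 , -0.00212257, -0.00286588,  0.00072009,  0.00038635,
        0.00034529]), 'joint_efforts': array([ 4.66612692e-04, -4.59373248e+01, -4.18526495e+01, -1.74798083e-04,
        9.61526879e-03,  4.53843836e-05]), 'eef_pos': array([0.19423511, 0.56745957, 0.23040626]), 'eef_rot': array([-3.14150577e+00,  1.49846518e-03,  1.24098832e+00]), 'contact_force': array([0.30525849, 0.66897292, 0.11001578]), 'moment': array([ 0.01914205, -0.00590121, -0.05421523]), 'gripper_width': 0.0854620614279772}
```

View pics/top0.png

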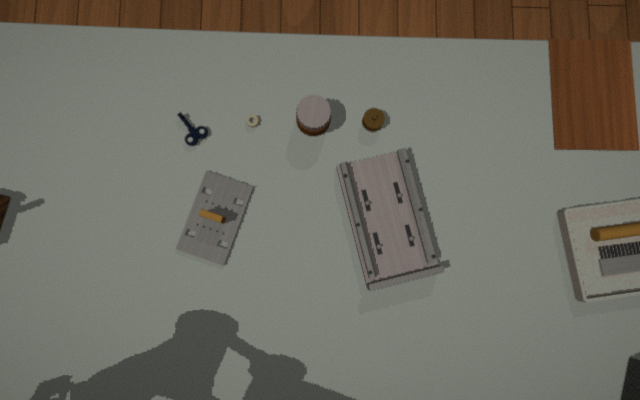

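View pics/scene0.png

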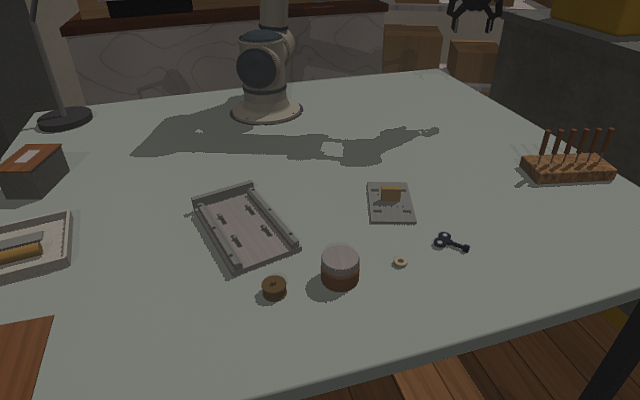

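View pics/wrist0.png

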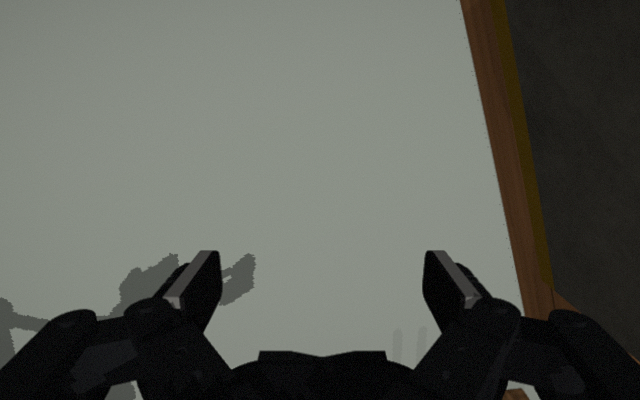

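The top view shows the template with its fin at about (211,215), the fixture centred at about (390,217) with a cross wall apparently at the lower end (405,276), and the bystanders along row ~120. I'll check the details using enlarged crops and heights.

```bash
cat > h.py <<'E'
import numpy as np,cv2
def K(g):
    f=200/np.tan(np.radians(g["fov_y"])/2);return np.array([[f,0,g["cx"]],[0,f,g["cy"]],[0,0,1]])
def rays(g,px):
    u=cv2.undistortPoints(np.float64(px).reshape(-1,1,2),K(g),np.float64(g["distortion"])).reshape(-1,2)
    return np.c_[u,np.ones(len(u))]
def onplane(g,px,z):
    R=np.array(g["R"]);t=np.array(g["t"]);d=rays(g,px)@R;c=-R.T@t
    s=(z-c[2])/d[:,2];return c+s[:,None]*d
def cloud(g):
    v,u=np.mgrid[:400,:640];d=rays(g,np.c_[u.ravel(),v.ravel()])*g["range_z"].reshape(-1,1)
    return ((d-np.array(g["t"]))@np.array(g["R"])).reshape(400,640,3)
def proj(g,P):
    R=np.array(g["R"]);return cv2.projectPoints(np.float64(P).reshape(-1,1,3),cv2.Rodrigues(R)[0],np.float64(g["t"]),K(g),np.float64(g["distortion"]))[0].reshape(-1,2)
E
python3 - <<'E'
import pickle,cv2,numpy as np
from h import *
d=pickle.load(open("im0.pkl","rb"));g=d["top"];f=g["frame"]
def crop(n,u0,u1,v0,v1,s):
    c=d[n]["frame"][v0:v1,u0:u1];c=cv2.convertScaleAbs(c,alpha=1.5)
    return cv2.resize(c,None,fx=s,fy=s,interpolation=cv2.INTER_CUBIC)
cv2.imwrite("pics/c1.png",crop("top",320,460,140,300,3.7))
cv2.imwrite("pics/c2.png",crop("top",165,265,160,275,5))
cv2.imwrite("pics/c3.png",crop("scene",180,430,170,280,3.2))
C=cloud(g);z=C[...,2]
print("glass z",np.median(z[60:100,60:160]),z[60:100,60:160].std())
img=np.clip(z/0.06*255,0,255).astype(np.uint8)
cv2.imwrite("pics/z.png",cv2.applyColorMap(cv2.resize(img[90:300,165:465],None,fx=2.6,fy=2.6,interpolation=cv2.INTER_NEAREST),cv2.COLORMAP_JET))
E
```

```text
glass z 0.0005687329073784987 0.044547593015693
```

View pics/c1.png

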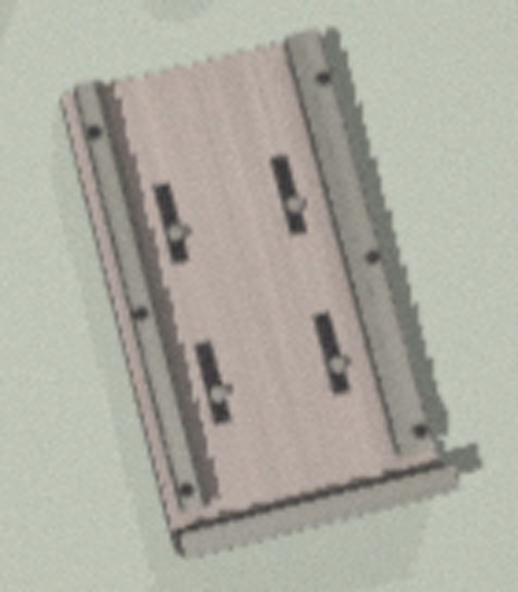

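View pics/c2.png

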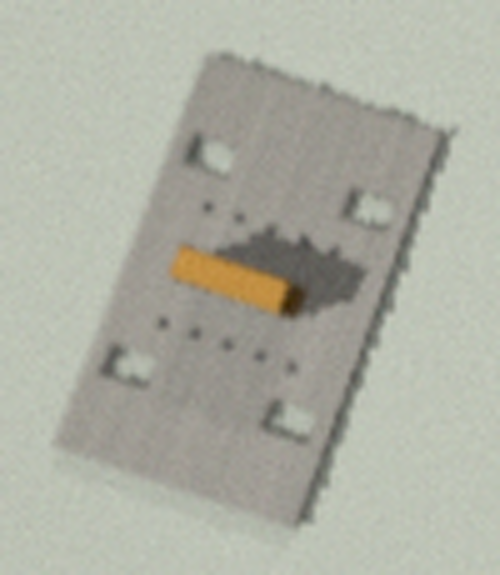

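View pics/c3.png

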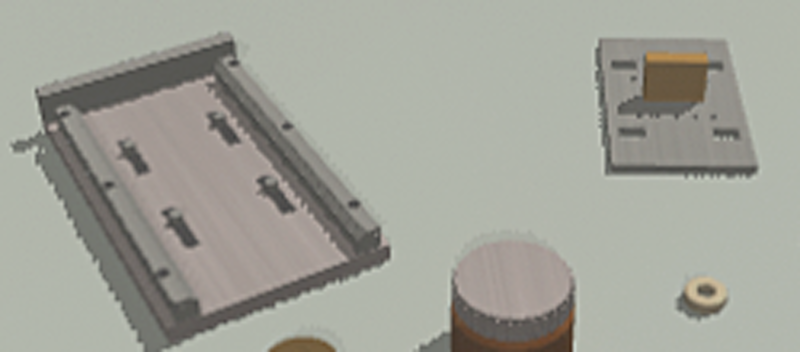

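View pics/z.png

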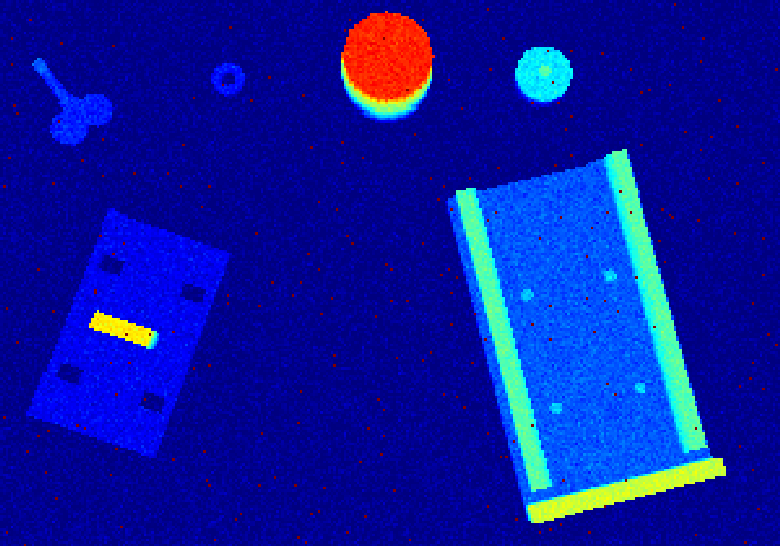

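The end stop is the wall at the near (robot) end of the fixture, at about (405,276) in top. The open end faces away, and all four pins show clearly with their tops around (368,202), (399,195), (379,246), (411,238). Next I'll measure the poses.

```bash
cat > meas.py <<'E'
import numpy as np,cv2
from h import *
def blobs(m,n=8,amin=6):
    k,l,s,c=cv2.connectedComponentsWithStats(m.astype(np.uint8),connectivity=8)
    return [(i,s[i,4],c[i]) for i in range(1,k) if s[i,4]>=amin],l
def fin(g,box,z0=0.038):
    C=cloud(g);u0,u1,v0,v1=box;m=np.zeros((400,640),bool)
    z=C[...,2];m[v0:v1,u0:u1]=(abs(z-z0)<0.005)[v0:v1,u0:u1]
    b,l=blobs(m);i=max(b,key=lambda q:q[1])[0]
    v,u=np.nonzero(l==i);P=onplane(g,np.c_[u,v],z0)
    r=cv2.minAreaRect((P[:,:2]*1000).astype(np.float32))
    return P[:,:2].mean(0),r,len(u),np.median(z[l==i])
E
python3 - <<'E'
import pickle
from meas import *
d=pickle.load(open("im0.pkl","rb"));g=d["top"]
print("fin",fin(g,(165,265,160,275)))
C=cloud(g);z=C[...,2]
# plate
m=np.zeros_like(z,bool);m[160:275,165:265]=True
mp=m&(z>0.0033)&(z<0.010);mp=cv2.morphologyEx(mp.astype(np.uint8),cv2.MORPH_OPEN,np.ones((3,3)))
full=cv2.morphologyEx(mp|(m&(z>.01)).astype(np.uint8),cv2.MORPH_CLOSE,np.ones((9,9)))
b,l=blobs(full);i=max(b,key=lambda q:q[1])[0];v,u=np.nonzero(l==i);P=onplane(g,np.c_[u,v],.006)
print("plate",P.mean(0),cv2.minAreaRect((P[:,:2]*1000).astype(np.float32)),np.median(z[mp>0]))
hs=m&(z<0.003)
b,l=blobs(hs,amin=10)
# pins
m=np.zeros_like(z,bool);m[160:265,345:430]=True
print("bed z",np.median(z[180:240,385:392]))
pm=m&(z>.0155)&(z<.0225)
b,l=blobs(pm,amin=5)
pins=[]
for i,a,c in b:
    X=onplane(g,[c],.019)[0];print("pin?",a,c,X[:2].round(4),np.median(z[l==i]).round(4));
# stop
m=np.zeros_like(z,bool);m[255:300,350:450]=True
b,l=blobs(m&(z>.0305)&(z<.038));i=max(b,key=lambda q:q[1])[0];v,u=np.nonzero(l==i);P=onplane(g,np.c_[u,v],.034)
print("stop",P.mean(0),cv2.minAreaRect((P[:,:2]*1000).astype(np.float32)),np.median(z[l==i]))
m=np.zeros_like(z,bool);m[140:283,330:450]=True
b,l=blobs(m&(z>.0245)&(z<.030),amin=150)
for i,a,c in b:
    v,u=np.nonzero(l==i);P=onplane(g,np.c_[u,v],.027)
    print("rail",a,P.mean(0),cv2.minAreaRect((P[:,:2]*1000).astype(np.float32)),np.median(z[l==i]))
for n,(u,v) in dict(can=(313,110),bar=(373,119),key=(195,133),sp=(253,121)).items(): print(n,C[v,u].round(3))
# scene pins by depth
g=d["scene"];C=cloud(g);z=C[...,2]
m=np.zeros_like(z,bool);m[180:270,190:300]=True
b,l=blobs(m&(z>.0155)&(z<.0225),amin=4)
for i,a,c in b:
    if a<60: print("sc pin?",a,c,onplane(g,[c],.019)[0][:2].round(4),np.median(z[l==i]).round(4))
print("fin scene",fin(g,(360,420,175,230)))
E
```

```text
fin (array([0.58999315, 0.15886029]), ((589.9266967773438, 158.6533966064453), (40.65324783325195, 11.766532897949219), 71.32254028320312), 165, np.float64(0.03839369868515344))
plate [0.58868237 0.159691   0.006     ] ((587.9314575195312, 158.46875), (113.09779357910156, 162.49940490722656), 75.66097259521484) 0.0067248586311360594
bed z 0.012555253334150645
pin? 10 [400.3 163.4] [ 0.6919 -0.1737] 0.019
pin? 11 [402.81818182 172.18181818] [ 0.6757 -0.1781] 0.0208
pin? 29 [406.34482759 186.13793103] [ 0.6501 -0.1841] 0.0194
pin? 18 [398.72222222 195.22222222] [ 0.6333 -0.17  ] 0.0195
pin? 8 [348.375 200.25 ] [ 0.6228 -0.079 ] 0.016
pin? 68 [415.45588235 219.25      ] [ 0.5902 -0.1996] 0.0204
pin? 19 [366.84210526 202.84210526] [ 0.6186 -0.1122] 0.019
pin? 14 [410.64285714 238.35714286] [ 0.556  -0.1903] 0.0192
pin? 11 [423.18181818 247.63636364] [ 0.5398 -0.2124] 0.0196
pin? 17 [378.11764706 246.41176471] [ 0.5411 -0.1319] 0.0192
pin? 14 [426.28571429 258.64285714] [ 0.5205 -0.2175] 0.02
stop [ 0.487472   -0.17607615  0.034     ] ((487.6441955566406, -176.60165405273438), (12.3805589
[... 625 characters left out ...]
2] 0.0219
sc pin? 9 [247.66666667 205.88888889] [ 0.5466 -0.1335] 0.0172
sc pin? 10 [206.6 208.9] [ 0.5329 -0.2149] 0.0221
sc pin? 9 [220. 215.] [ 0.5621 -0.1906] 0.0167
sc pin? 10 [264.1 226.5] [ 0.6242 -0.1133] 0.0168
sc pin? 6 [220.         229.83333333] [ 0.6103 -0.1948] 0.0212
sc pin? 11 [234.09090909 236.81818182] [ 0.6389 -0.1716] 0.0171
sc pin? 6 [230.         247.16666667] [ 0.6663 -0.182 ] 0.0217
sc pin? 7 [236. 256.] [ 0.693  -0.1745] 0.0215
sc pin? 27 [236.96296296 265.88888889] [ 0.7186 -0.176 ] 0.0189
fin scene (array([0.59795602, 0.15664263]), ((600.0365600585938, 156.3905487060547), (38.59906768798828, 15.31952953338623), 73.0060806274414), 73, np.float64(0.0359743374563589))
```

Run:
```python
from station import env
import cv2,numpy as np,pickle
env.move_pose([.588,.159,.17],[np.pi,0,np.radians(-20)])
env.dwell(.3)
g=env.get_image("wrist");pickle.dump(g,open("w1.pkl","wb"));cv2.imwrite("pics/w1.png",g["frame"])
o=env.observe();print(o["time_s"],o["eef_pos"],o["eef_rot"],o["joint_positions"])
```

```text
2.55 [0.5879173  0.15938162 0.17005292] [-3.14152300e+00 -7.55816994e-05 -3.48382491e-01] [2.08876120e-01 1.11764135e-01 1.31674705e+00 1.93368703e-05
 1.71298049e+00 5.57261349e-01]
```

View pics/w1.png

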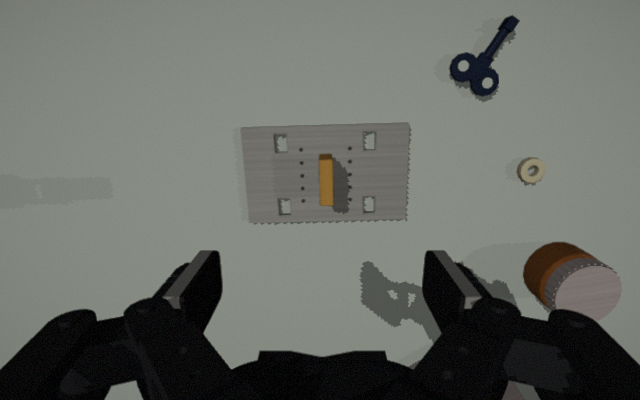

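The wrist view shows the template nearly aligned with the jaws: fin top at about (326,180), holes near (281,144), (369,141), (285,206) and (369,204). I'll measure it from this view too.

Run:
```python
import pickle
from meas import *
g=pickle.load(open("w1.pkl","rb"))
C=cloud(g);z=C[...,2]
print("glass",np.median(z[80:110,240:410]),"plate",np.median(z[150:200,250:270]))
print("fin",fin(g,(300,350,140,220)))
m=np.zeros_like(z,bool);m[100:240,225:430]=True
pl=cv2.morphologyEx((m&(z>.0035)).astype(np.uint8),cv2.MORPH_OPEN,np.ones((3,3)))
cs,_=cv2.findContours(pl,cv2.RETR_CCOMP,cv2.CHAIN_APPROX_NONE)
for c in cs:
    a=cv2.contourArea(c)
    if a<60: continue
    P=onplane(g,c.reshape(-1,2),.006)[:,:2]*1000
    r=cv2.minAreaRect(P.astype(np.float32));print(a,np.round(r[0],1),np.round(r[1],1),round(r[2],2))
```

```text
glass -0.0005351975956402102 plate 0.005642586303579731
fin (array([0.59172266, 0.16186355]), ((591.7132568359375, 161.7205047607422), (40.086524963378906, 11.891907691955566), 71.6477279663086), 676, np.float64(0.03743782528111582))
15371.5 [591.4 161.2] [ 90.1 150. ] 71.67
198.0 [544.1 145.4] [16.9 12.2] 70.07
201.5 [621.  120.1] [17.7 14.2] 71.88
230.5 [563.3 202.4] [17.2 11.9] 71.66
233.0 [638.4 177.1] [17.2 11.7] 71.82
```

Run:
```python
from station import env
import cv2,numpy as np,pickle
y=np.radians(-18.35);o3=[np.pi,0,y]
env.gripper_to(.05,30)
env.move_pose([.5912,.1612,.07],o3)
print(env.move_straight([.5912,.1612,.011],max_speed=.06,f_stop=6))
o=env.observe();print(o["time_s"],o["eef_pos"],o["contact_force"])
env.gripper_to(.0,30)
o=env.observe();print(o["time_s"],o["gripper_width"],o["contact_force"])
env.move_straight([.5912,.1612,.12],max_speed=.1)
env.dwell(.2)
o=env.observe();print(o["time_s"],o["eef_pos"],o["gripper_width"],o["contact_force"],o["moment"])
d={n:env.get_image(n) for n in("wrist","top")}
pickle.dump(d,open("g1.pkl","wb"))
cv2.imwrite("pics/g1w.png",d["wrist"]["frame"])
cv2.imwrite("pics/g1t.png",d["top"]["frame"])
```

```text
False
4.6083 [0.5915931  0.16129219 0.01164772] [-0.46553747  0.76982867 -0.21737415]
5.0333 0.01132713642377291 [1.05098926 0.5109405  2.11304797]
6.475 [0.59089846 0.16114346 0.11920463] 0.011627487149811464 [ 0.02508544  0.88222688 -4.32591406] [-0.01888322 -0.0133586  -0.0027854 ]
```

View pics/g1w.png

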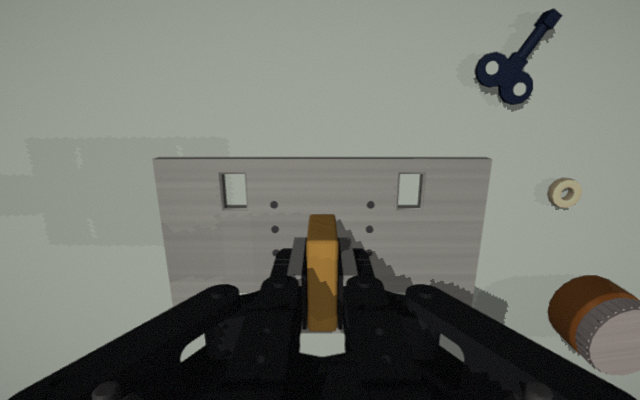

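View pics/g1t.png

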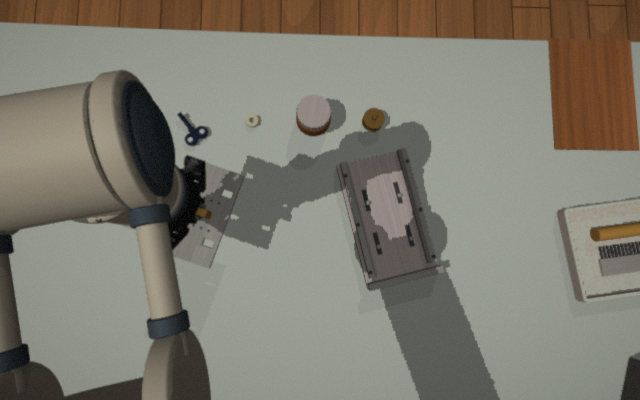

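The template hangs level in the jaws: far edge at row ~157, holes near (235,190) and (411,190). I'll move to a viewpoint where one wrist picture shows both the held plate and the fixture.

Run:
```python
from station import env
import cv2,numpy as np,pickle
y=np.radians(14.5);ey=np.array([np.sin(y),-np.cos(y)])
b=np.array([.593,-.149])+.12*ey
env.move_pose([*b,.20],[np.pi,0,y]);env.dwell(.3)
g=env.get_image("wrist")
o=env.observe();print(o["time_s"],o["eef_pos"],o["eef_rot"],o["contact_force"])
pickle.dump((g,o),open("f1.pkl","wb"))
cv2.imwrite("pics/f1w.png",g["frame"])
```

```text
8.525 [ 0.62324597 -0.26459845  0.19997533] [-3.14154821e+00 -3.36078478e-05  2.53818005e-01] [-0.23718757  0.3847799  -4.52888903]
```

View pics/f1w.png

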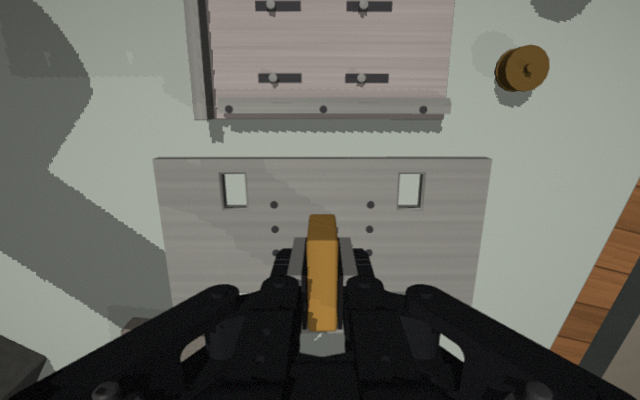

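One frame has everything: pins at about (270,5), (362,5), (273,77) and (362,77), the near rail at row ~105, the end stop at the left (col ~197), and the held plate's far edge at row 157. Now to compute the relative pose.

Run:
```python
import pickle
from meas import *
g,o=pickle.load(open("f1.pkl","rb"))
C=cloud(g);z=C[...,2]
t=np.array(o["eef_pos"]);w=o["eef_rot"][2]
X=np.array([np.cos(w),np.sin(w)]);Y=np.array([np.sin(w),-np.cos(w)])
tl=lambda P:np.c_[(P[:,:2]-t[:2])@X,(P[:,:2]-t[:2])@Y]*1000
print("plate z",np.median(z[165:170,260:380]),"l/r",np.median(z[170:200,180:210]),np.median(z[170:200,435:465]),"front/back",np.median(z[162:170,280:360]),np.median(z[215:235,220:260]),np.median(z[280:300,185:200]))
zt=t[2]-.0116+.006+ .0  # plate top nominal
print("nominal",zt)
pl=((abs(z-zt)<.008)).astype(np.uint8);pl[:150]=0;pl[300:]=0
cs,_=cv2.findContours(pl,cv2.RETR_CCOMP,cv2.CHAIN_APPROX_NONE)
for c in cs:
    a=cv2.contourArea(c)
    x,y,wd,h=cv2.boundingRect(c)
    if a<300 : continue
    P=tl(onplane(g,c.reshape(-1,2),zt));r=cv2.minAreaRect(P.astype(np.float32))
    print(a,(x,y,wd,h),np.round(r[0],1),np.round(r[1],1),round(r[2],2),P.min(0).round(1),P.max(0).round(1))
    if a>5000:
        q=c.reshape(-1,2);e=q[(q[:,1]<162)&(q[:,0]>170)&(q[:,0]<475)];L=tl(onplane(g,e,zt));k=np.polyfit(L[:,0],L[:,1],1);print("far edge slope deg,y0",np.degrees(np.arctan(k[0])),k[1])
        for s in(0,1):
            e=[]
            for v in range(170,260):
                uu=q[q[:,1]==v][:,0];e.append([uu.min() if s==0 else uu.max(),v])
            L=tl(onplane(g,np.array(e),zt));k=np.polyfit(L[:,1],L[:,0],1);print("side",s,np.degrees(np.arctan(k[0])),np.polyval(k,0), np.polyval(k,-45))
# pins
m=np.zeros_like(z,bool);m[0:92,230:420]=True
b,l=blobs(m&(z>.0155)&(z<.0235),amin=12)
for i,a,c in b: print("pin",a,c.round(1),tl(onplane(g,[c],.019)).round(2),np.median(z[l==i]))
# colour: pin tops
for c0 in((273,77),(362,77)):
    u,v=c0;print(np.median(C[v-15:v+15,u+25:u+30,2]))
# near rail top
m=np.zeros_like(z,bool);m[80:125,215:450]=True
b,l=blobs(m&(z>.0245)&(z<.030),amin=300)
for i,a,c in b:
    v,u=np.nonzero(l==i);P=tl(onplane(g,np.c_[u,v],.027));r=cv2.minAreaRect(P.astype(np.float32));print("rail",a,r,P.mean(0))
m=np.zeros_like(z,bool);m[0:125,170:230]=True
b,l=blobs(m&(z>.0305)&(z<.038),amin=200)
for i,a,c in b:
    v,u=np.nonzero(l==i);P=tl(onplane(g,np.c_[u,v],.034));r=cv2.minAreaRect(P.astype(np.float32));print("stop",a,r,np.median(z[l==i]))
```

```text
plate z 0.19385652386556784 l/r 0.19402788200513932 0.1937610058865119 front/back 0.19389517080740887 0.19397740228106286 0.19426469423827458
nominal 0.1943753334875884
37282.5 (152, 157, 340, 143) [  0.3 -10. ] [ 71.1 149.9] 89.95 [-74.7 -45.5] [75.2 25.6]
far edge slope deg,y0 0.0005577401158628938 -45.4478552652903
side 0 0.030278138760984886 -74.37623069301956 -74.4000110898072
side 1 -0.024733876340283404 74.9222876144518 74.94171355670986
661.5 (397, 173, 24, 33) [ 39.  -30.9] [ 9.8 14.9] 0.01 [ 34.2 -38.3] [ 43.9 -23.5]
629.5 (224, 173, 23, 33) [-38.6 -30.9] [14.9  9.3] 89.97 [-43.3 -38.3] [-33.9 -23.4]
pin 69 [270.6   4.1] [[ -43.85 -148.36]] 0.01871104074283307
pin 74 [362.9   4.4] [[  35.13 -148.02]] 0.018420641783992046
pin 57 [273.2  77.4] [[-43.87 -88.66]] 0.018377582190677547
pin 58 [360.7  77.3] [[ 34.87 -88.69]] 0.01835121639761817
0.011513091466532099
0.011560413360520305
rail 2853 ((10.501777648925781, -64.52761840820312), (208.31268310546875, 12.193554878234863), 0.1324758380651474) [  8.02637236 -63.57493281]
stop 1778 ((-107.08357238769531, -100.5772476196289), (13.359869956970215, 95.30097198486328), 0.03581533581018448) 0.033669885314018225
```

Both views agree: c ≈ +6 mm, and the plate is square in the jaws, offset (0.3, -0.7) mm. I'll go above a spot 20 mm short of home, descend softly, and check.

Run:
```python
from station import env
import cv2,numpy as np,pickle
o=pickle.load(open("f1.pkl","rb"))[1];t=np.array(o["eef_pos"]);w=o["eef_rot"][2]
X=np.array([np.cos(w),np.sin(w)]);Y=np.array([np.sin(w),-np.cos(w)])
p=t[:2]+.0153*X-.1181*Y;print(p)
env.move_straight([*p,.12],max_speed=.1)
env.move_straight([*p,.045],max_speed=.08);env.dwell(.2)
o=env.observe();print(o["time_s"],o["eef_pos"],o["contact_force"])
print(env.move_straight([*p,.026],max_speed=.015,f_stop=3))
o=env.observe();print(o["time_s"],o["eef_pos"],o["eef_rot"],o["contact_force"],o["moment"])
d={n:env.get_image(n) for n in("wrist","scene")};pickle.dump(d,open("p1.pkl","wb"))
cv2.imwrite("pics/p1w.png",d["wrist"]["frame"])
cv2.imwrite("pics/p1s.png",cv2.resize(d["scene"]["frame"][150:290,170:350],None,fx=4,fy=4,interpolation=2))
```

```text
[ 0.60840069 -0.14644043]
11.4 [ 0.60878108 -0.14656249  0.04578362] [ 0.36307614 -0.1930183  -4.32784028]
True
12.3083 [ 0.60830891 -0.14640503  0.03044454] [-3.14142655e+00  2.84435045e-04  2.53084848e-01] [0.01407483 0.06236425 5.72418241] [-0.01506895  0.02119662 -0.01403884]
```

View pics/p1w.png

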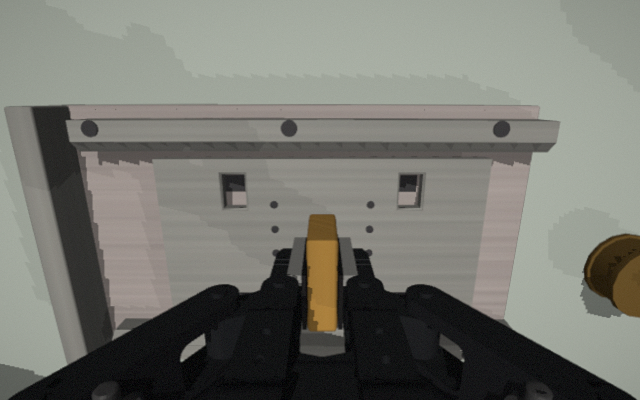

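View pics/p1s.png

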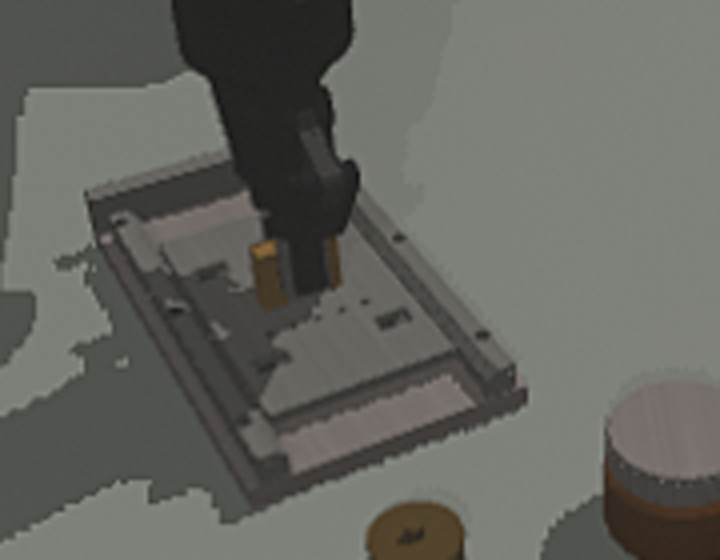

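The plate lies between the rails on the pins: the wrist view shows its far edge parallel to the rail inside the channel, and contact came at TCP z 0.0304, as predicted. I'll loosen the jaws so the fin hangs free between the pads, then push gently.

Run:
```python
from station import env
import cv2,numpy as np,pickle
from meas import *
env.gripper_to(.0165,20);env.dwell(.4)
o=env.observe();print(o["time_s"],o["eef_pos"],o["contact_force"],o["gripper_width"])
g=env.get_image("wrist")
C=cloud(g);print("plate z",np.median(C[175:200,170:210,2]),np.median(C[175:200,440:470,2]))
f0=o["contact_force"];t=np.array(o["eef_pos"]);w=o["eef_rot"][2]
X=np.array([np.cos(w),np.sin(w)]);
for s in (10,16,19):
    h=env.move_straight([*(t[:2]-s*1e-3*X),.0305],max_speed=.025,f_stop=5)
    o=env.observe();g=env.get_image("wrist");C=cloud(g)
    print(s,h,o["time_s"],(o["contact_force"]-f0).round(2),((o["eef_pos"][:2]-t[:2])@X*1e3).round(2),"z",np.median(C[175:200,170:210,2]),np.median(C[175:200,440:470,2]))
    if h:break
pickle.dump((t,X,f0),open("sl.pkl","wb"))
cv2.imwrite("pics/s1w.png",g["frame"])
```

```text
13.0333 [ 0.60683456 -0.14597127  0.02787379] [ 0.26565944 -0.93364579 -0.35769517] 0.01646415359518266
plate z 0.024553897443690628 0.02433167802600914
10 False 13.65 [0.27 0.42 0.75] -10.25 z 0.024566174023239892 0.024364051757103933
16 False 14.0917 [-0.11  0.97  1.22] -16.21 z 0.024587053043413565 0.024359835711751383
19 False 14.4083 [-0.06 -0.33  0.48] -19.44 z 0.017660443113200575 0.017389347537519483
```

View pics/s1w.png

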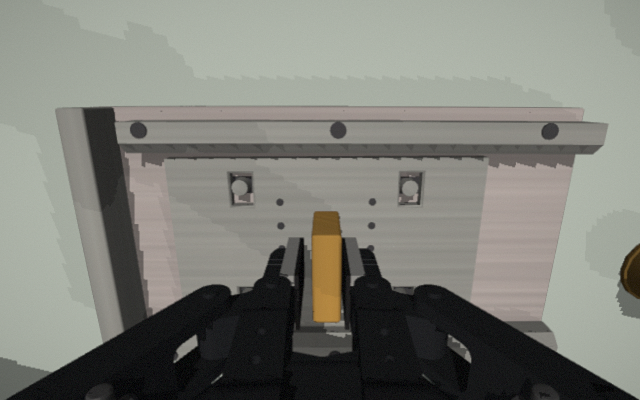

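The plate has dropped: its top face fell 7 mm to bed level on both sides, and the pins show inside the holes at (240,188) and (409,188). Now I open, retreat straight up and check.

Run:
```python
from station import env
import cv2,numpy as np,pickle
from meas import *
env.gripper_to(.05)
p=env.observe()["eef_pos"]
env.move_straight([p[0],p[1],.15],max_speed=.08)
env.move_pose([.50,.18,.25],[np.pi,0,.4]);env.dwell(.3)
o=env.observe();print(o["time_s"],o["contact_force"])
g=env.get_image("top");C=cloud(g);z=C[...,2]
print("fin",fin(g,(340,450,150,290),.050))
for u,v in((385,175),(398,262),(388,200)): print(C[v-2:v+3,u-2:u+3,2].mean())
cv2.imwrite("pics/e1.png",g["frame"]);cv2.imwrite("pics/e1c.png",cv2.resize(g["frame"][140:300,320:460],None,fx=3.7,fy=3.7,interpolation=2))
```

```text
18.1583 [-0.3179259  -0.28884574  0.17501694]
fin (array([ 0.5881798 , -0.15159312]), ((588.171875, -151.71250915527344), (11.597006797790527, 40.396644592285156), 14.68815803527832), 165, np.float64(0.05077940083564837))
0.012319827277512359
0.015100892243750785
0.01865386241606436
```

View pics/e1.png

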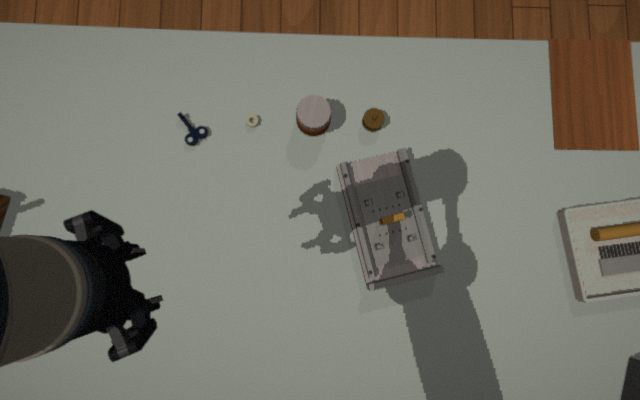

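View pics/e1c.png

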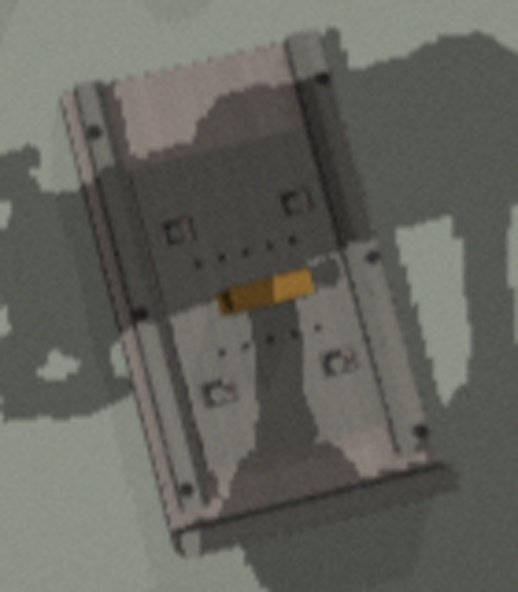

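The plate is home. The pins show in all four holes, the fin top is at 50.8 mm (50 expected), and the fin centre is within 1 mm of the pin centre. The bystanders at rows ~115–130 haven't moved.

```bash
python3 -c "
from station import env
env.finish_job();print(env.observe()['time_s'])"
```

```text
the job is handed in; nothing more can be done
the job is handed in; nothing more can be done
```

The template is home in the fixture: it lies flat on the bed over all four pins, released, and I handed the job in at about 18 s of the 48 s allowed. `finish_job` gives no verdict, so this rests on my own last checks.

**What I did:**
- I gripped the template by the fin at 30 N. One wrist picture showing both the held plate and the fixture gave the pin offset, c ≈ +6 mm.
- I set the plate on the pins about 20 mm short of home. The descent stopped at a force change of about 10 N, and the height matched riding on the pins.
- I loosened the jaws so the fin hung free, then pushed gently towards the end stop. The change in tool force stayed around 1 N at each check.
- The plate top dropped 7 mm after about 19 mm of jaw travel. I then opened the jaws and moved the arm clear.

**Last checks:**
- **Height:** the fin top read 50.8 mm, with 50 mm expected at home.
- **Position:** the fin centre is within about 1 mm of the pin centre measured at the start, and square to the rails.
- **Pins and bystanders:** pins show in all four holes. The barrel, key, spacer and canister look unmoved in the picture.

**Disagreements:**
- The top and wrist cameras differed by about 3 mm on the template's first position, roughly the stated calibration error. I used the wrist view.
- One final height sample near the stop end read 15 mm. That point probably straddled the plate's edge; the sample on the plate itself read 18.7 mm, with 18 mm expected.

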